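Set a tonearm board on a cutting turntable with a spacer and hold it down for clamping

TASK

Fit the tonearm board to the cutting turntable: lower it (no dropping) over the two studs until it lies flush on the deck, then slide the brass spacer upright, alongside the middle of the board, down onto the deck in the gap between the board and a stop bar - only on the side where the gap is wide enough, never forcing it at the tight one. Finish while holding the board: pushed snug against the spacer, so that the spacer is nipped between board and stop bar, and at the same time pressed firmly down flat on the deck, ready for the nuts to be tightened. Leave everything else on the table and the turntable where it is.

Things in the scene. Friction and masses are not known exactly. Their poses are not given: they have to be found in the camera images.
- deck: Cutting turntable, fixed; silver plinth, top 90 mm above the table. Origin on the table, straight below the middle between the two studs; x away from the robot, y to its left along the line of the studs, z up (small yaw). Plinth spans x -175..195, y -125..485 mm. Platter 332 mm across centred at x 10, y 285 mm; overhead beam and cutter head over it, y over 120 mm, up to 260 mm above the table
- seat (a point): Point on the deck top (90 mm above the table) midway between the two studs: here the underside centre of the armboard belongs
- stud_left (a point): Foot, on the deck top, of the dark steel stud at deck y = +36 mm: upright, 8 mm diameter, 22 mm high, tip tapered over the last 4 mm
- stud_right (a point): Foot of the equal stud at deck y = -36 mm
- stop_narrow: Narrow dark steel stop bar, 140 (x) x 20 (y) x 14 mm high, fixed on the deck, axes parallel to the deck's; origin under its centre, on the deck top, 82 mm from seat along deck +y or -y (varies). Between it and the board centred on the studs the gap is 17 mm wide (13 to 21 as the board slides on the studs)
- stop_broad: Broad dark steel stop bar, 140 x 40 x 14 mm high, at the other end of the seat, also 82 mm from it; origin under its centre, on the deck top. The gap between it and the centred board is 7 mm, never over 11 mm: too tight for the spacer
- armboard: Tonearm board, about 0.5 kg, loose, lies flat: blue plate 120 (x) x 110 (y) x 12 mm, silver round pillar 32 mm diameter on its centre. Origin: centre of underside, z up. Two through slots at y = -36 and +36 mm, each 10 (x) x 16 (y) mm: on the studs it can slide +-4 mm along y, +-1 mm along x. May be fitted either way round; seated, its underside is at the deck top
- pillar_top (a point): Centre of the top face of the armboard's pillar, 62 mm above the board's underside; the pillar's foot flange is 52 mm in diameter and 5 mm high
- spacer: Brass spacer, about 0.2 kg, loose, starts standing on the table: foot block 60 (x) x 14 (y, the thickness that goes into the gap) x 20 mm high, on its middle an upright tab 24 (x) x 14 (y) mm up to 50 mm above the underside. Origin: centre of underside, z up. In the gap it stands on the deck, its x along the stop bar
- tab_top (a point): Centre of the top of the spacer's finger tab, 50 mm above its underside
- puck: Copper record weight, ring 72 mm diameter, 16 mm high, over the spindle on the green disc; leave alone
- nut0: Brass nut, ring 22 mm diameter, 10 mm high, on the table; leave alone
- nut1: Second brass nut, equal; leave alone
- cleaner: White cleaner bottle, 60 mm diameter, 150 mm high; leave alone
- screwdriver: Screwdriver lying on the table, about 200 mm long; leave alone
- brush: Brush lying on the deck near its far right corner, about 160 mm long; leave alone
There are look-alikes about, which are no part of the job. Several things have the shape of the spacer; the one meant has the colours described above.

How it is judged (in metres and radians):
On the way, in this order (a step that is already met when the one before it is completed fails the run):
1. the armboard lies flush on the deck over both studs (z of armboard in the frame of deck between 0.088 and 0.0918 m and angle between armboard's own z axis and vertical below 0.015 rad and horizontal distance between armboard and seat below 0.0065 m and angle between the x axis of armboard and the x axis of deck, either way round below 0.06 rad), for 0.2 s.
2. the spacer stands on the deck in the wide gap between the armboard and the narrow stop bar, the board still flush (all of step 1 and x of spacer in the frame of stop_narrow between -0.03 and 0.03 m and z of spacer in the frame of stop_narrow between -0.002 and 0.0025 m and angle between the x axis of spacer and the x axis of stop_narrow, either way round below 0.08 rad and angle between spacer's own z axis and vertical below 0.08 rad and (y of spacer in the frame of stop_narrow between 0.0145 and 0.027 m or y of spacer in the frame of stop_narrow between -0.027 and -0.0145 m) and horizontal distance between spacer and seat below 0.08 m), for 0.2 s.
At the end, for the whole second after the job is handed in: Armboard on both studs, flush (2 mm); spacer upright on the deck in the wide gap, within 30 mm of the bar's middle; fingers on the board, pressing it on the spacer over 2 N, the spacer on the bar over 1.5 N, the board on the deck over 8 N with its weight; all at rest (all of step 1 and x of spacer in the frame of stop_narrow between -0.03 and 0.03 m and z of spacer in the frame of stop_narrow between -0.002 and 0.0025 m and angle between the x axis of spacer and the x axis of stop_narrow, either way round below 0.08 rad and angle between spacer's own z axis and vertical below 0.08 rad and (y of spacer in the frame of stop_narrow between 0.0145 and 0.0195 m or y of spacer in the frame of stop_narrow between -0.0195 and -0.0145 m) and horizontal distance between spacer and seat below 0.08 m and contact force between armboard and spacer above 2 N and contact force between spacer and stop_narrow above 1.5 N and contact force between armboard and deck above 8 N and contact force between the fingers and armboard above 3 N and linear speed of each of armboard, spacer below 0.01 m/s); the arm keeps its last pose, push and grip.
It fails at once if the spacer is forced against the broad stop bar (over 12 N) (contact force between spacer and stop_broad above 12 N).
It fails at once if the armboard is dropped onto the deck (faster than 0.35 m/s within 20 mm of its seat) (horizontal distance between armboard and seat below 0.02 m and z of armboard in the frame of deck below 0.11 m and linear speed of armboard above 0.35 m/s).
It fails at once if a bystander is moved by over 25 mm (distance of any of puck, nut0, nut1, cleaner, screwdriver, brush from where it was at the start of the episode above 0.025 m).
It also fails if it takes over 72 s, if anything falls off the work surface, if the arm or the gripper's body presses on something with over 40 N, if the wrist force passes 120 N, or if a joint passes its speed limit or range.

ROBOT

A 6-joint arm with a two-finger parallel gripper is mounted at the origin on the work surface. World frame = base frame: x ahead of the robot, y to its left, z up, the work surface at z = 0. Lengths are in mm, angles in rad, forces in N, time in s.
With the tool pointing down it reaches from about 400 to 825 mm from the base axis. Payload 7 kg.
Tool frame: the origin (TCP) lies at the very end of the fingers, on their centre line; the grasp point (between the pads) lies 19 mm behind it; z points along the fingers, y is the direction in which the jaws open and shut (so a half turn about z gives the same grasp; the last joint's range is limited). The gripper opens to 88 mm and grips with 3 to 60 N. Pads are 19 mm wide; open, the fingers measure 130 mm over their backs; the gripper's body (78 mm by 193 mm) begins 47 mm behind the grasp point.
Start: joints at [-0.812, 0.359, 0.012, 0, -1.224, -0.288], TCP at [306.151, -601.554, 226.561] pointing down, gripper open.
Joint ranges: [-3.07, 3.07], [-1.43, 2.12], [-1.02, 1.25], [-3.03, 1.67], [-3.05, -0], [-3.03, 3.03]. Speed limits (rad/s): [2.39, 2.39, 3.01, 3.14, 3.14, 3.14].

INTERFACE

Orientations are given as a unit quaternion [x, y, z, w].
In Python, from plant import bot gives the robot as it stands. Calls block until the motion is done:
- bot.move_ptp(position, orientation): joint-space move of the TCP to a pose.
- bot.line_to(position, velocity=150, ori=None): straight line of the TCP; ori=None keeps the orientation; velocity is the mean speed in mm/s.
- bot.move_joints(angles): joint-space move.
- bot.move_gripper(opening, force=None): finger opening in mm; force is the grip in N (None keeps the last); returns when the fingers have stopped.
- bot.pause(seconds).
- bot.solve_ik(position, orientation): joint angles nearest the present ones, or None.
- bot.read_state(): the state.
- bot.camera(name): name is "side" or "top"; returns the picture (420x560x3 uint8, red, green, blue); there is no depth.
- bot.get_calibration(name): a dict with "fx", "fy", "cx", "cy" (pixels), "view" (4x4, takes a point from world to camera coordinates). Camera axes: x right, y up, looking along -z (the intrinsics and any distortion apply to the point x, -y, -z); pixel columns grow to the right and rows downward; lengths in mm; the calibration is good to about 2 mm. A picture is of the moment at which its call begins. get_calibration takes no time and is no camera call.
A pose or a line that the arm cannot do raises bot.Unreachable and nothing moves.
- bot.close_job(): hands the job in, once; it reports no verdict.
The state is a dict: "t": time; "joint_pos": joint angles; "qvel": joint speeds; "tau": joint torques, N m; "tcp_pos": TCP position; "eef_rot": TCP orientation; "contact_force": force on the tool from outside, world axes, zero at the start; "moment": the same for the moment, N m; "width": finger opening in mm.
Only numpy, scipy, OpenCV 4.12 (cv2) and the standard library are available. Lean on these libraries where they do the work, as an engineer would, in place of code of your own. Each camera call takes 0.05 s, during which the arm holds its last target.

## Working session

There is one attempt and no reset: what is moved stays moved. The work goes in short steps, each a Python script; the robot and the scene stay as the last script left them, time stands still between calls to the robot, and variables do not carry over. Pictures are saved under pics/ and viewed, and the job is handed in when it is done.

```bash
ls; mkdir -p pics
python3 - <<'E'
from plant import bot
import cv2
for n in("top","side"):
    im=bot.camera(n);cv2.imwrite(f"pics/{n}0.png",im[:,:,::-1]);c=bot.get_calibration(n);print(n,c)
s=bot.read_state();print(s)
E
```

```text
pics
top {'fx': 448.0089474525378, 'fy': 448.0089474525378, 'cx': 271.8022356386045, 'cy': 207.84443312364576, 'view': array([[ 1.69977705e-02, -9.99854848e-01, -1.16539982e-03,
        -1.19522810e+02],
       [ 9.95807002e-01,  1.68241497e-02,  8.99186466e-02,
        -5.65248984e+02],
       [-8.98859879e-02, -2.68892982e-03,  9.95948432e-01,
        -1.13192281e+03],
       [ 0.00000000e+00,  0.00000000e+00,  0.00000000e+00,
         1.00000000e+00]])}
side {'fx': 390.28475197726334, 'fy': 390.28475197726334, 'cx': 277.40612084882014, 'cy': 210.1073346755407, 'view': array([[ 9.96753791e-01, -7.88754224e-02, -1.61414819e-02,
        -5.67493839e+02],
       [ 6.38295261e-02,  6.52003286e-01,  7.55524656e-01,
        -2.64424329e+01],
       [-4.90680272e-02, -7.54102369e-01,  6.54921328e-01,
        -1.16144851e+03],
       [ 0.00000000e+00,  0.00000000e+00,  0.00000000e+00,
         1.00000000e+00]])}
{'t': 0.1, 'joint_pos': array([-8.11894405e-01,  3.59306624e-01,  1.11632255e-02, -2.91689784e-04,
       -1.22410584e+00, -2.88089526e-01]), 'qvel': array([ 0.00057926, -0.00216941,  0.00212965,  0.00195838, -0.00036307,
        0.00091697]), 'tau': array([-7.56592272e-04, -5.84164882e+01,  2.93753207e+01,  7.01548755e+00,
        1.02256119e-02, -6.31025455e-05]), 'tcp_pos': array([ 305.95640441, -601.19274675,  225.73055052]), 'eef_rot': array([-2.33189649e-01,  9.72430996e-01,  6.97721852e-04, -2.44397717e-04]), 'contact_force': array([-0.04484444,  0.13866291,  0.04005536]), 'moment': array([ 0.02762343, -0.02391931,  0.00283395]), 'width': 87.78209634426992}
```

View pics/top0.png

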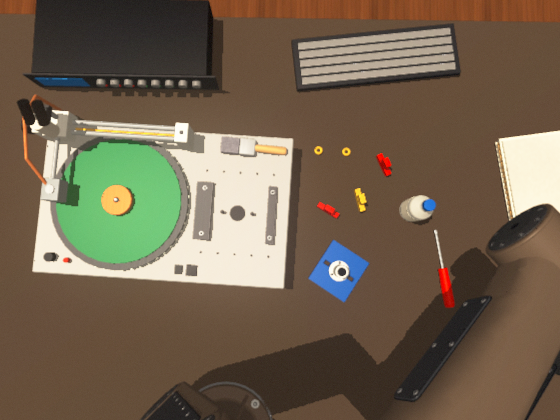

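View pics/side0.png

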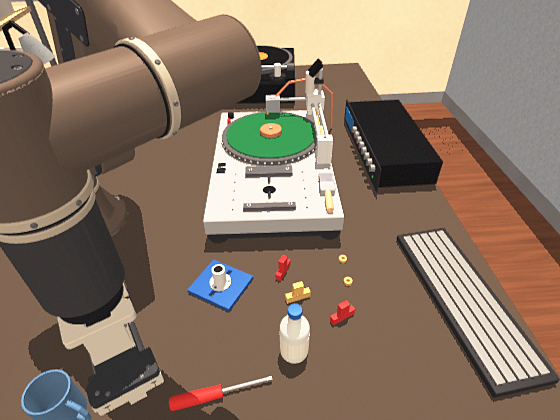

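The top view shows the deck with the broad bar near (203,210), the narrow bar near (271,215) on the -y side, and studs near (223,212) and (252,214). The board is at (339,271) and the brass spacer at (361,200). The red spacers are decoys. Next I zoom in to measure.

```bash
cat > h.py <<'E'
import numpy as np, cv2
from plant import bot
from scipy.spatial.transform import Rotation as R
def calib(n):
    c=bot.get_calibration(n);return c
def proj(n,P):
    c=calib(n);P=np.atleast_2d(P).astype(float);q=P@c['view'][:3,:3].T+c['view'][:3,3]
    return np.c_[c['fx']*q[:,0]/-q[:,2]+c['cx'],c['fy']*-q[:,1]/-q[:,2]+c['cy']]
def back(n,uv,z):
    c=calib(n);uv=np.atleast_2d(uv).astype(float)
    d=np.c_[(uv[:,0]-c['cx'])/c['fx'],-(uv[:,1]-c['cy'])/c['fy'],-np.ones(len(uv))]
    Rm=c['view'][:3,:3];o=-Rm.T@c['view'][:3,3];d=d@Rm
    return o+d*((z-o[2])/d[:,2])[:,None]
def crop(im,x0,y0,x1,y1,f,name):
    cv2.imwrite('pics/'+name,cv2.resize(im[y0:y1,x0:x1,::-1],None,fx=f,fy=f,interpolation=cv2.INTER_CUBIC))
def ori(yaw):  # tool down, tool y (jaw axis) along world direction yaw
    y=np.array([np.cos(yaw),np.sin(yaw),0]);z=np.array([0,0,-1.]);x=np.cross(y,z)
    return R.from_matrix(np.c_[x,y,z]).as_quat()
E
python3 - <<'E'
from h import *
t=cv2.imread('pics/top0.png')[:,:,::-1];s=cv2.imread('pics/side0.png')[:,:,::-1]
crop(t,185,170,295,250,7,'t1.png');crop(t,300,180,400,310,5,'t2.png');crop(s,180,240,360,330,4,'s1.png');crop(s,200,150,350,240,5,'s2.png')
E
```

```text
(no output)
```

View pics/t1.png

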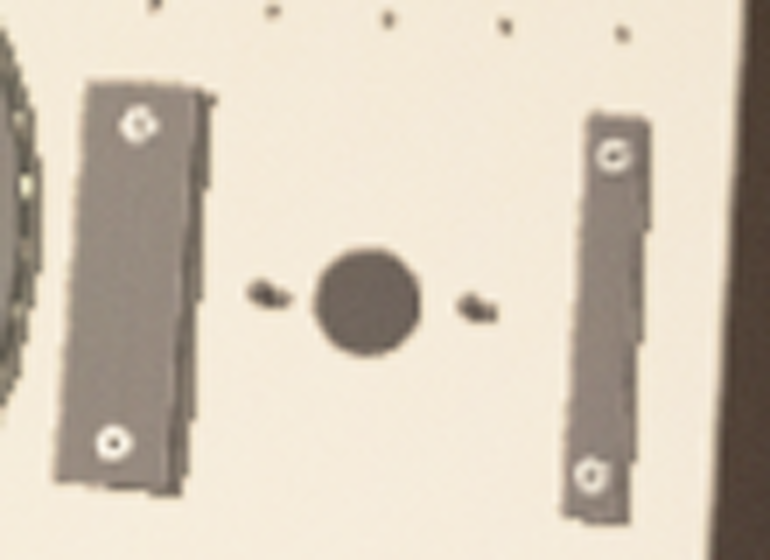

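View pics/t2.png

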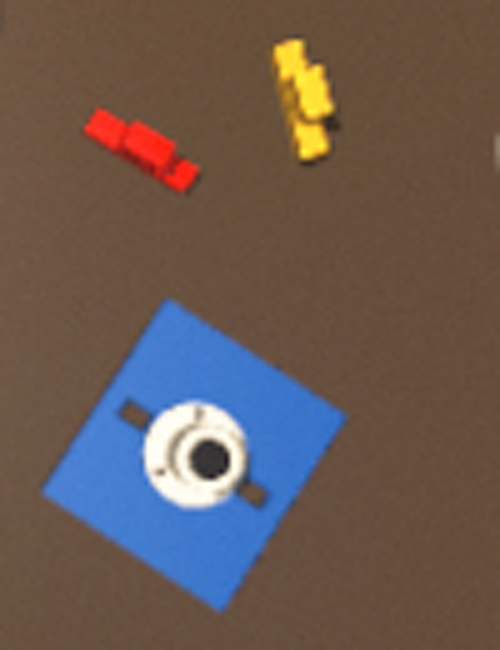

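View pics/s1.png

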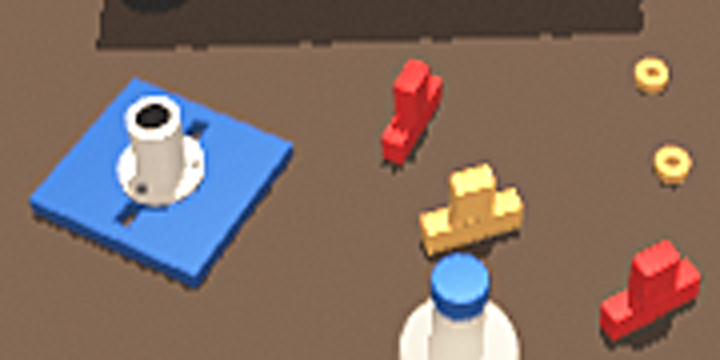

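View pics/s2.png

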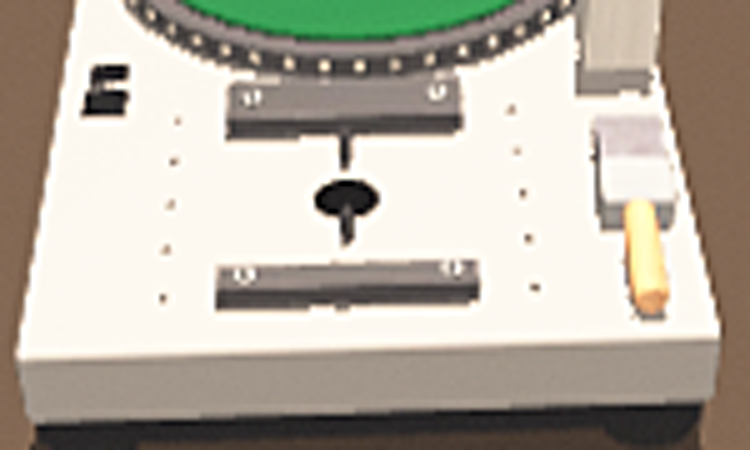

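```bash
cat > m.py <<'E'
from h import *
from scipy.optimize import least_squares
def px(l,x0,y0,f): return (np.array(l,float)+.5)/f-.5+[x0,y0]
def fit(obs,x0):  # obs: list (cam,modelpts,pix)
    def f(p,full=False):
        c,s=np.cos(p[2]),np.sin(p[2]);r=[]
        for n,M,uv in obs:
            M=np.array(M,float);W=np.c_[p[0]+c*M[:,0]-s*M[:,1],p[1]+s*M[:,0]+c*M[:,1],M[:,2]]
            r.append((proj(n,W)-uv).ravel())
        return np.concatenate(r)
    q=least_squares(f,x0,loss='soft_l1');return q.x,np.round(f(q.x),1)
def rect(cx,cy,a,b,z): return [[cx+a,cy+b,z],[cx+a,cy-b,z],[cx-a,cy-b,z],[cx-a,cy+b,z]]
E
python3 - <<'E'
from m import *
# deck: TL,TR,BR,BL in top = (+x,+y),(+x,-y),(-x,-y),(-x,+y)
Md=rect(0,82,70,20,104)+rect(0,-82,70,10,104)+[[0,0,90]]
T=px([[88,82],[198,88],[165,490],[55,480],[588,112],[650,120],[628,523],[562,515],[367,301]],185,170,7)
# side: x to right, +y is far
S=px([[460,80],[462,118],[228,122],[230,88],[475,262],[478,288],[217,295],[218,270],[346,198]],200,150,5)
a=back('top',T[-1],90)[0];print(a)
for o in ([('top',Md,T)],[('side',Md,S)],[('top',Md,T),('side',Md,S)]):
    p,r=fit(o,[a[0],a[1],0]);print('deck',p.round(3),r)
# board ; top corners: start yaw guess
T=px([[168,298],[346,415],[222,611],[43,492],[211,459]],300,180,5)
S=px([[292,148],[198,275],[32,200],[135,78],[153,118]],180,240,4)
W=back('top',T[:4],12);print(W.round(1),[np.linalg.norm(W[i]-W[(i+1)%4]).round(1) for i in range(4)],back('top',T[4],62))
sl=back('top',px([[133,412],[254,495]],300,180,5),12);print('slots',sl,np.linalg.norm(sl[0]-sl[1]))
d=sl[0]-sl[1];y=np.arctan2(d[1],d[0])-np.pi/2;print('yaw slots',y)
Mb=rect(0,0,60,55,12)+[[0,0,62]]
p,r=fit([('top',Mb,T)],[*sl.mean(0)[:2],y]);print(p.round(3),r)
print(back('side',S[:4],12).round(1),back('side',S[4],62))
# spacer
print('tab',back('top',px([[314,93]],300,180,5),50),back('side',px([[473,180]],180,240,4),50))
F=back('top',px([[288,44],[314,155]],300,180,5),20);print(F,F.mean(0),np.linalg.norm(F[0]-F[1]))
E
```

```text
[548.36831548 -25.5197126   90.        ]
deck [ 5.47688e+02 -2.63750e+01 -5.00000e-02] [-0.1 -0.5  0.6 -0.2  0.7  0.2 -0.2  0.5  0.2  0.  -0.5 -0.6 -1.2 -0.2
 -0.1  0.4  0.3  0.3]
deck [ 5.44233e+02 -3.13810e+01 -5.60000e-02] [ 0.2 -0.4  0.5 -0.3 -0.5  0.2 -0.3 -0.8  0.6  0.2  0.4 -0.2 -0.6 -0.1
 -0.5  0.   0.1  1.2]
deck [ 5.4629e+02 -2.7314e+01 -5.1000e-02] [ 0.3  0.1  1.   0.3  1.1  0.8  0.1  1.1  0.6  0.6 -0.   0.  -0.8  0.4
  0.3  1.   0.7  0.9  0.6 -1.3  1.  -1.2  0.1 -0.6  0.2 -1.5  1.3 -0.9
  1.1 -1.3  0.3 -1.1  0.4 -0.9  0.8  0.3]
[[ 489.4 -270.7   12. ]
 [ 430.6 -362.9   12. ]
 [ 329.7 -299.1   12. ]
 [ 388.5 -206.7   12. ]] [np.float64(109.4), np.float64(119.4), np.float64(109.5), np.float64(119.4)] [[ 409.26646957 -285.51366853   62.        ]]
slots [[ 430.25272489 -252.86163369   12.        ]
 [ 388.84051305 -315.44161398   12.        ]] 75.04149000582436
yaw slots -0.5845900274724866
[ 409.479 -285.004   -0.566] [ 0.  -0.1  0.3 -0.   0.1  0.1 -0.1  0.1 -0.2 -0.1]
[[ 486.  -274.6   12. ]
 [ 429.  -363.2   12. ]
 [ 328.1 -300.2   12. ]
 [ 385.9 -206.9   12. ]] [[ 406.1348288  -285.66201285   62.        ]]
tab [[ 593.36784305 -338.97645699   50.        ]] [[ 590.75275401 -339.30366884   50.        ]]
[[ 622.28871505 -331.47488679   20.        ]
 [ 564.47492736 -344.94715672   20.        ]] [ 593.38182121 -338.21102175   20.        ] 59.36275013549985
```

Run:
```python
from m import *
print('bottle',back('top',[429,206],150),back('side',[295,312],150),'nuts',back('top',[[318,150],[346,152]],5).round())
for yaw in (1.005,1.005-np.pi/2,1.005-np.pi,1.005+np.pi/2):
    print(yaw,bot.solve_ik([409,-285.5,24],ori(yaw)))
for yaw in (-.052+np.pi/2,-.052-np.pi/2): print('seat',bot.solve_ik([547,-26,114],ori(yaw)))
for yaw in (.229,.229+np.pi): print('sp',bot.solve_ik([593,-339,24],ori(yaw)))
for yaw in (-.052,-.052+np.pi): print('spgap',bot.solve_ik([543,-91,114],ori(yaw)))
```

```text
bottle [[ 566.3313591  -472.30702808  150.        ]] [[ 566.70230977 -480.50836605  150.        ]] nuts [[ 726. -230.    5.]
 [ 721. -305.    5.]]
1.005 [-2.14712601e-01  3.06523518e-01 -6.18751940e-01 -4.44089210e-16
 -6.45520869e-01 -1.92188005e+00]
-0.5657963267948967 [-0.2147126   0.30652352 -0.61875194  0.         -0.64552087  2.79050893]
-2.1365926535897932 [-2.14712601e-01  3.06523518e-01 -6.18751940e-01  4.44089210e-16
 -6.45520869e-01  1.21971260e+00]
2.5757963267948965 [-0.2147126   0.30652352 -0.61875194  0.         -0.64552087 -0.35108373]
seat [ 0.3103358   0.25301859 -0.42060728  0.         -0.89717046 -1.93313213]
seat [ 0.3103358   0.25301859 -0.42060728  0.         -0.89717046  1.20846053]
sp [-0.23470481  0.54509298 -0.19075165  0.         -0.83495169 -2.67788784]
sp [-0.23470481  0.54509298 -0.19075165  0.         -0.83495169  0.46370481]
spgap [ 0.18978149  0.25750362 -0.41424338  0.         -0.89904933  2.89981116]
spgap [ 0.18978149  0.25750362 -0.41424338  0.         -0.89904933 -0.24178149]
```

Run:
```python
from m import *
A,B=1.005+np.pi/2,1.005-np.pi
P=np.array([409,-285.5])
bot.move_ptp([*P,140],ori(A)); bot.line_to([*P,25],150)
print(bot.read_state()['contact_force'])
bot.move_gripper(20,8); s=bot.read_state();print(s['tcp_pos'],s['width'],s['contact_force'],s['t'])
bot.move_gripper(70,8); bot.line_to([*P,75],200); bot.line_to([*P,75],200,ori(B)) ; bot.line_to([*P,25],150)
bot.move_gripper(20,8); s=bot.read_state();print(s['tcp_pos'],s['width'],s['contact_force'],s['t'])
im=bot.camera('top');cv2.imwrite('pics/t3.png',im[:,:,::-1]);im=bot.camera('side');cv2.imwrite('pics/s3.png',im[:,:,::-1])
```

```text
[-0.71401745 -0.67220313  0.16235271]
[ 408.41840419 -285.298367     24.8776159 ] 32.140281498007276 [-2.08193166  1.77300606  2.65110979] 3.2333
[ 409.22509267 -285.48630148   25.22140103] 31.636432668856454 [0.41023031 2.2450154  2.99696906] 7.3667
```

View pics/t3.png

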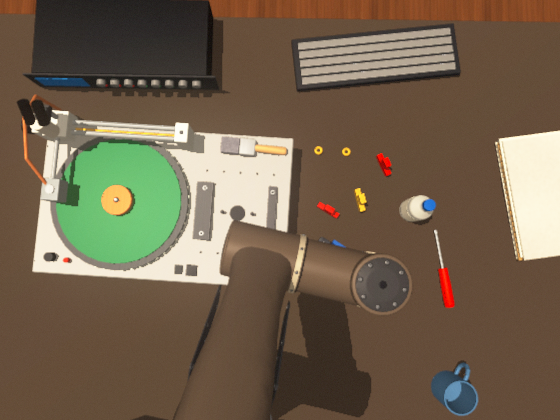

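View pics/s3.png

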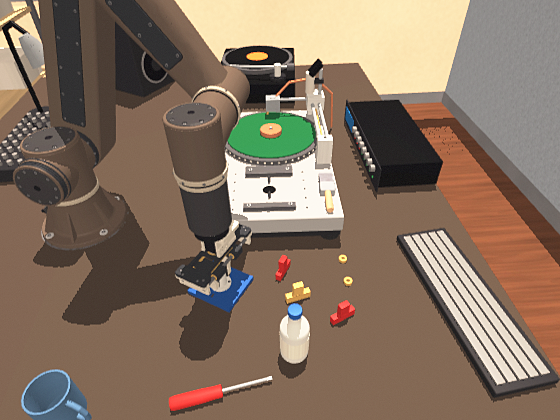

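The top view is blocked by the arm. The board's pillar is now centred at TCP (409,-285.5), so I back off and compare the cameras against that known position.

Run:
```python
from m import *
bot.move_gripper(70,8); s=bot.read_state();print(s['tcp_pos'],s['contact_force'])
p=s['tcp_pos'];bot.line_to([*p[:2],100],250)
j=np.array(bot.read_state()['joint_pos']);j[0]-=0.65;bot.move_joints(j)
t=bot.camera('top');s=bot.camera('side');print(bot.read_state()['t'])
cv2.imwrite('pics/t4.png',t[:,:,::-1]);cv2.imwrite('pics/s4.png',s[:,:,::-1])
crop(t,300,230,380,310,7,'t4c.png');crop(s,180,250,260,310,8,'s4c.png')
```

```text
[ 408.9706946  -285.49869839   24.99253328] [-0.37504485 -1.16059528  0.38468967]
10.0583
```

View pics/t4c.png

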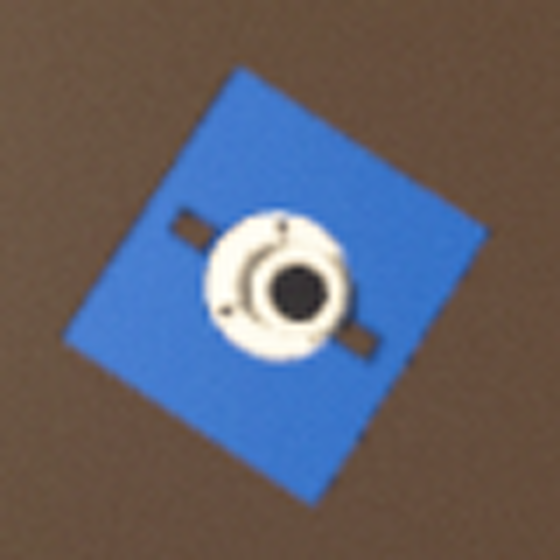

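View pics/s4c.png

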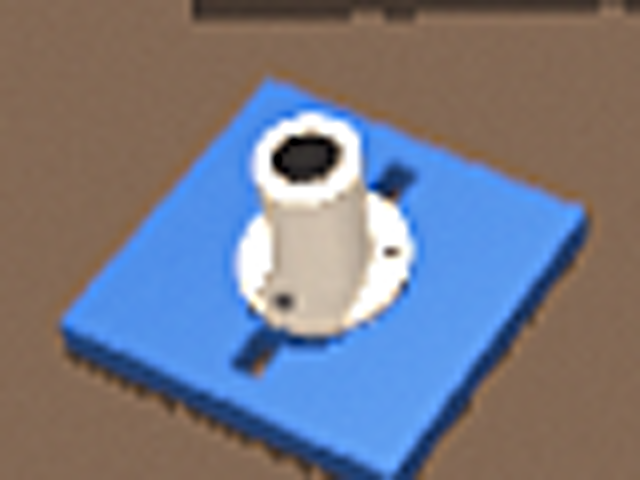

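Run:
```python
from m import *
T=px([[240,66],[489,232],[314,505],[64,338],[299,292]],300,230,7)
S=px([[588,208],[398,470],[63,328],[268,76],[308,157]],180,250,8)
Mb=rect(0,0,60,55,12)+[[0,0,62]]
for o in ([('top',Mb,T)],[('side',Mb,S)],[('top',Mb,T),('side',Mb,S)]):
    p,r=fit(o,[409,-285,-.56]);print(p.round(3),r)
im=cv2.imread('pics/t4.png')
m=((im[:,:,0].astype(int)-im[:,:,2])>60).astype(np.uint8)
cs,_=cv2.findContours(m[230:310,300:380],0,1);c=max(cs,key=cv2.contourArea);r=cv2.minAreaRect(c);print(r)
E=cv2.boxPoints(r)+[300,230];W=back('top',E,12);print(W.round(1),W.mean(0))
# bars in initial top image: intensity
im0=cv2.imread('pics/top0.png');g=cv2.cvtColor(im0,6)
for x0,x1,y0,y1 in((190,217,176,245),(262,281,182,248)):
    sub=cv2.resize(g[y0:y1,x0:x1],None,fx=8,fy=8,interpolation=cv2.INTER_CUBIC)
    mm=((sub<185)&(sub>115)).astype(np.uint8);cs,_=cv2.findContours(mm,0,1);c=max(cs,key=cv2.contourArea)
    c=cv2.approxPolyDP(c,1,True);r=cv2.minAreaRect(c);E=(cv2.boxPoints(r)+.5)/8-.5+[x0,y0];W=back('top',E,104)
    print(r,W.round(1).tolist(),W.mean(0).round(1),[np.linalg.norm(W[i]-W[i-1]).round(1) for i in range(4)])
# stud tips pred
for P in([548,-26],[546.5,-26.]):
    for sg in(1,-1):
        a=-.051;q=[P[0]-sg*36*np.sin(a),P[1]+sg*36*np.cos(a)];print(proj('top',[[*q,112],[*q,90]]).round(1).tolist(),proj('side',[[*q,112],[*q,90]]).round(1).tolist())
```

```text
[ 409.719 -286.389   -0.57 ] [ 0.  -0.   0.2 -0.1  0.   0.1 -0.1  0.  -0.1 -0.1]
[ 407.2   -285.956   -0.55 ] [-0.  -0.3  0.1  0.4 -0.2 -0.5 -0.1  0.3  0.3  0. ]
[ 408.418 -286.26    -0.561] [-0.3  0.5  0.1  0.1  0.3  0.6 -0.1  0.8 -0.2  0.5  0.5  0.   0.2  0.6
  0.3 -0.7  0.7  0.3  0.8  0.1]
((38.91761779785156, 40.27305603027344), (43.42584991455078, 46.38743209838867), 33.17851257324219)
[[ 389.  -206.4   12. ]
 [ 489.9 -271.3   12. ]
 [ 430.3 -365.5   12. ]
 [ 330.3 -300.1   12. ]] [ 409.87168502 -285.80862731   12.        ]
((116.26534271240234, 281.5256042480469), (156.7699737548828, 472.3846130371094), 4.2727813720703125) [[480.9, 79.2, 104.0], [623.3, 73.2, 104.0], [620.5, 25.8, 104.0], [478.2, 32.3, 104.0]] [550.7  52.6 104. ] [np.float64(46.9), np.float64(142.5), np.float64(47.5), np.float64(142.4)]
((79.31619262695312, 269.0838623046875), (84.4256591796875, 471.67547607421875), 3.481383800506592) [[472.3, -94.0, 104.0], [614.3, -100.0, 104.0], [613.2, -125.5, 104.0], [471.2, -119.2, 104.0]] [ 542.8 -109.7  104. ] [np.float64(25.2), np.float64(142.1), np.float64(25.5), np.float64(142.1)]
[[221.4, 211.0], [222.5, 211.7]] [[269.7, 175.4], [270.0, 181.6]]
[[251.5, 213.0], [251.9, 213.7]] [[270.1, 190.9], [270.3, 197.1]]
[[221.4, 211.6], [222.4, 212.3]] [[269.2, 175.5], [269.5, 181.6]]
[[251.5, 213.6], [251.9, 214.3]] [[269.5, 190.9], [269.8, 197.2]]
```

Run:
```python
from m import *
B=1.005-np.pi
P=np.array([409,-285.5])
bot.move_ptp([*P,100],ori(B)); bot.line_to([*P,25],150); bot.move_gripper(20,40); s=bot.read_state();print(s['tcp_pos'],s['width'],s['contact_force'])
bot.line_to([*P,190],150); s=bot.read_state();print(s['tcp_pos'],s['contact_force'],s['moment'])
Y=B+0.518; np.save('Y.npy',Y)
bot.move_ptp([546.9,-26,190],ori(Y)); bot.pause(.2); s=bot.read_state();print(s['tcp_pos'],s['contact_force'],s['moment'])
bot.line_to([546.9,-26,147],100);bot.pause(.1)
t=bot.camera('top');sd=bot.camera('side');s=bot.read_state();print(s['tcp_pos'],s['contact_force'],s['moment'],s['t'])
crop(t,180,160,300,270,6,'t5.png');crop(sd,180,110,340,240,5,'s5.png')
```

```text
[ 409.13292733 -285.46571086   25.17863123] 31.38539931546063 [-0.09562519  1.47509786  3.00274406]
[ 408.25529288 -285.19192261  188.8669025 ] [-1.01638604 -1.16634172 -6.62049973] [-0.07553926  0.08506634 -0.03442521]
[546.6360288  -26.98204621 190.05316422] [ 0.26228859 -0.08391772 -5.99127671] [-0.12924377  0.10624001  0.03264589]
[547.42851847 -25.90463362 147.80955656] [-0.19114835 -0.65677163 -5.71705093] [-0.05402681  0.15851735  0.03647827] 15.9917
```

View pics/t5.png

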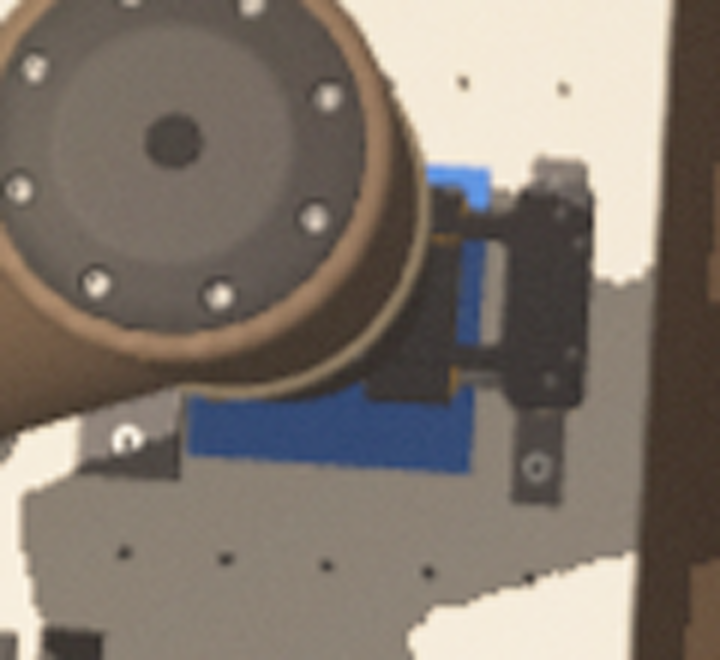

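View pics/s5.png

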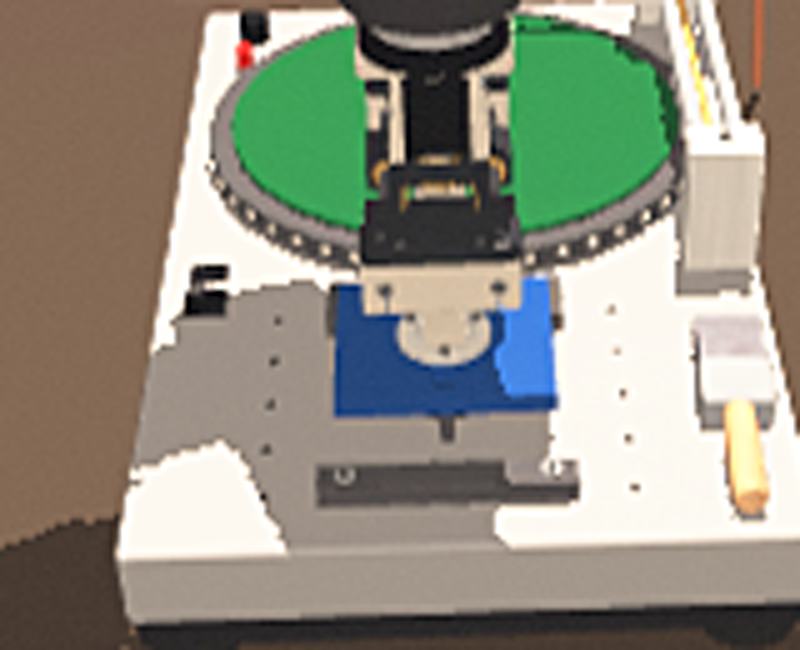

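Run:
```python
from m import *
bot.pause(.1);s=bot.read_state();print(s['tcp_pos'],R.from_quat(s['eef_rot']).as_matrix().round(4).tolist(),s['width'])
z=147.8-25+12
T=px([[188,457],[470,474],[491,168]],180,160,6)
print(back('top',T,z).round(1))
a=-.05
def M(p):return np.array([[p[0]+np.cos(a)*x-np.sin(a)*y,p[1]+np.sin(a)*x+np.cos(a)*y,z] for x,y in((-60,55),(-60,-55),(60,-55))])
print(M([547.4,-25.9]).round(1))
S=px([[335,410],[555,402]],180,110,5)
print('side board front bottom',back('side',S,z-12).round(1)); Q=px([[317,470],[578,462],[318,503],[578,497]],180,110,5);print('bar front', back('side',Q[:2],104).round(1),back('side',Q[2:],90).round(1))
```

```text
[547.19358838 -25.92667017 147.56310935] [[0.9989, -0.0477, 0.001], [-0.0477, -0.9989, 0.0003], [0.001, -0.0003, -1.0]] 31.128284073193356
[[489.8  30.2 134.8]
 [485.1 -79.2 134.8]
 [604.7 -85.  134.8]]
[[490.2  32.  134.8]
 [484.7 -77.8 134.8]
 [604.6 -83.8 134.8]]
side board front bottom [[482.4 -72.6 122.8]
 [600.9 -77.4 122.8]]
bar front [[ 471.   -99.4  104. ]
 [ 610.3 -106.5  104. ]] [[ 470.4 -110.2   90. ]
 [ 609.1 -118.8   90. ]]
```

Run:
```python
from m import *
X,Yy=547.6,-26.5
for z in [140,136,134,132,130,128,126,124,122,120,118,117,116,115]:
    bot.line_to([X,Yy,z],60);s=bot.read_state();print(z,s['tcp_pos'].round(2),s['contact_force'].round(1),s['moment'].round(2),s['t'])
    if s['contact_force'][2]>4: break
```

```text
140 [547.14 -26.63 139.36] [-0.1 -0.2 -6.4] [-0.08  0.16  0.04] 16.3583
136 [547.37 -26.54 135.66] [ 0.3  0.9 -6. ] [-0.12  0.11  0.01] 16.6083
134 [547.53 -26.5  133.89] [ 0.8  0.6 -5.4] [-0.07  0.17  0.01] 16.8583
132 [547.46 -26.52 131.84] [-0.2  0.1 -6.1] [-0.12  0.13 -0.  ] 17.1083
130 [547.48 -26.52 129.83] [ 0.7 -0.2 -5.9] [-0.09  0.12  0.02] 17.3583
128 [547.49 -26.52 127.85] [ 0.2 -1.2 -5.1] [-0.06  0.11 -0.01] 17.6083
126 [547.47 -26.51 125.85] [ 0.5 -0.5 -5.7] [-0.14  0.2   0.01] 17.8583
124 [547.47 -26.52 123.83] [ 0.3 -1.1 -6. ] [-0.1   0.12 -0.  ] 18.1083
122 [547.46 -26.54 121.84] [ 0.  -0.6 -5.2] [-0.11  0.15  0.02] 18.3583
120 [547.45 -26.54 119.82] [-0.3  0.2 -6. ] [-0.09  0.15 -0.01] 18.6083
118 [547.48 -26.54 117.83] [-0.1  0.6 -5.4] [-0.1   0.19  0.04] 18.8583
117 [547.57 -26.52 116.97] [ 0.3  1.  -5.2] [-0.03  0.09 -0.01] 19.1083
116 [547.54 -26.52 115.94] [-0.3 -0.5 -6.3] [-0.08  0.1  -0.09] 19.3583
115 [547.78 -26.48 115.19] [ 0.7 -0.1 -3.2] [-0.07  0.24  0.02] 19.6083
```

Run:
```python
from m import *
X,Yy=547.7,-26.5
bot.line_to([X,Yy,114.4],40);bot.pause(.3);s=bot.read_state();print(s['tcp_pos'].round(2),s['contact_force'].round(1))
for d in np.arange(.5,7,.5):
    bot.line_to([X+.05*d,Yy+d,114.8],40);s=bot.read_state();print(d,s['tcp_pos'].round(2),s['contact_force'].round(1),s['moment'].round(2),s['t'])
    if s['contact_force'][1]<-6: break
```

```text
[547.81 -26.47 115.16] [-4.1  0.4  5.6]
0.5 [547.9  -26.09 115.19] [-3.2 -1.   4.5] [-0.3   1.23 -0.09] 20.4083
1.0 [547.93 -25.9  115.15] [-3.4 -2.5  4.9] [-1.27  1.04 -0.01] 20.6583
1.5 [548.11 -25.48 115.19] [-1.8 -4.3  3.7] [-1.72  0.76 -0.04] 20.9083
2.0 [548.19 -24.98 115.16] [-1.  -5.3  4.9] [-1.72  0.64  0.03] 21.1583
2.5 [548.3  -24.42 115.16] [-0.7 -4.8  4.8] [-1.79  0.59 -0.05] 21.4083
3.0 [548.38 -23.87 115.17] [-0.3 -5.8  5.6] [-1.86  0.47  0.04] 21.6583
3.5 [548.46 -23.34 115.17] [-0.1 -6.3  5.8] [-1.83  0.38 -0.05] 21.9083
```

Run:
```python
from m import *
X,Yy=547.7,-26.5
for d in np.arange(3.,9,.5):
    bot.line_to([X+.05*d+.3,Yy+d,115.4],40);s=bot.read_state();print(d,s['tcp_pos'].round(2),s['contact_force'].round(1),s['moment'].round(2),s['t'])
    if s['contact_force'][1]<-9: break
```

```text
3.0 [548.4  -23.38 115.2 ] [ 1.3 -3.  -0.7] [-0.97 -0.24  0.04] 22.1583
3.5 [548.24 -22.8  115.18] [ 1.  -2.  -2.6] [-0.71 -0.29  0.02] 22.4083
4.0 [548.09 -22.33 115.22] [ 2.1 -1.6 -3.3] [-0.53 -0.21  0.02] 22.6583
4.5 [547.96 -21.91 115.21] [ 0.5 -1.  -3.8] [-0.35 -0.05 -0.04] 22.9083
5.0 [547.98 -21.44 115.23] [ 0.3 -0.9 -3.7] [-0.38  0.21  0.04] 23.1583
5.5 [548.01 -20.95 115.2 ] [-0.4 -1.2 -3.9] [-0.27  0.28  0.03] 23.4083
6.0 [547.99 -20.83 115.25] [-1.1 -3.8 -4.7] [-1.32  0.24  0.04] 23.6583
6.5 [548.   -20.72 115.28] [-0.2 -5.7 -4.9] [-2.34  0.09  0.01] 23.9083
7.0 [547.98 -20.65 115.34] [ 0.5 -8.1 -5. ] [-3.13  0.   -0.  ] 24.1583
7.5 [547.99 -20.59 115.39] [  0.2 -10.6  -4.5] [-3.94 -0.11  0.02] 24.4083
```

The board is over the studs at deck height with its y end stop at about -20.9, which puts the seat at about (547.8,-24.9). It now sits at the +y end, so the gap for the spacer is wide open. I release it and look.

Run:
```python
from m import *
Y=float(np.load('Y.npy'))
bot.line_to([548,-21.2,114.9],40);bot.pause(.2);s=bot.read_state();print(s['tcp_pos'].round(2),s['contact_force'].round(1))
bot.move_gripper(50,40);s=bot.read_state();print(s['tcp_pos'].round(2),s['contact_force'].round(1))
bot.line_to([548,-21.2,200],200)
A=.229+np.pi
bot.move_ptp([592.6,-338.5,150],ori(A))
t=bot.camera('top');sd=bot.camera('side')
crop(t,180,160,300,270,6,'t6.png');crop(sd,200,150,350,240,5,'s6.png')
print(bot.read_state()['t'])
```

```text
[548.32 -21.08 115.19] [-0.9 -2.7 -1. ]
[548.05 -21.14 114.94] [-0.5  0.7  0. ]
27.35
```

View pics/t6.png

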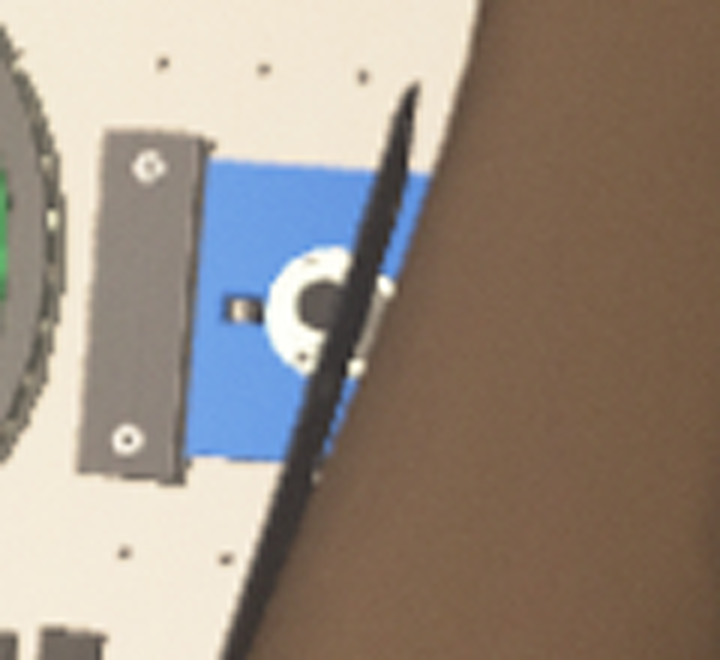

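View pics/s6.png

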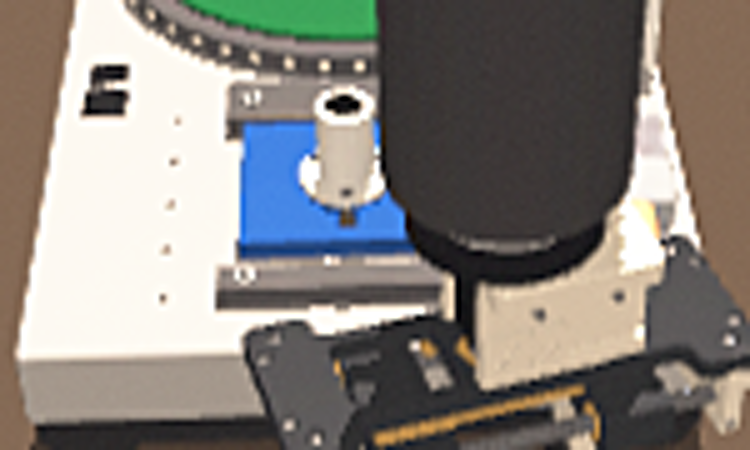

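The board lies flat and parallel against the broad-bar side, with a stud visible in its left slot at (243,308) in the crop. Next I pick up the spacer.

Run:
```python
from m import *
A=.229+np.pi
bot.line_to([592.6,-338.5,24],130);s=bot.read_state();print(s['tcp_pos'].round(2),s['contact_force'].round(1))
bot.move_gripper(10,20);s=bot.read_state();print(s['tcp_pos'].round(2),s['contact_force'].round(1),s['width'])
bot.move_gripper(10,30)
bot.line_to([592.6,-338.5,60],100);s=bot.read_state();print(s['tcp_pos'].round(2),s['contact_force'].round(1),s['moment'].round(2),s['width'],s['t'])
bot.line_to([592.6,-338.5,200],200)
bot.move_ptp([545.0,-86.3,200],ori(-.049+np.pi))
bot.line_to([545.0,-86.3,136],120);bot.pause(.1)
s=bot.read_state();print(s['tcp_pos'].round(2),s['contact_force'].round(1),s['moment'].round(2),s['width'],s['t'])
t=bot.camera('top');sd=bot.camera('side')
crop(t,180,160,300,270,6,'t7.png');crop(sd,200,130,350,240,5,'s7.png')
```

```text
[ 593.28 -338.71   24.97] [ 0.2  0.2 -0.3]
[ 592.75 -338.56   24.33] [-0.7  0.2  2.5] 23.806577307275866
[ 592.39 -338.33   59.8 ] [-0.4  1.  -2. ] [ 0.02  0.12 -0.  ] 23.660462277445827 29.7417
[545.78 -86.44 136.96] [ 0.   0.3 -2.4] [ 0.04  0.08 -0.04] 24.10113279664515 32.3833
```

View pics/t7.png

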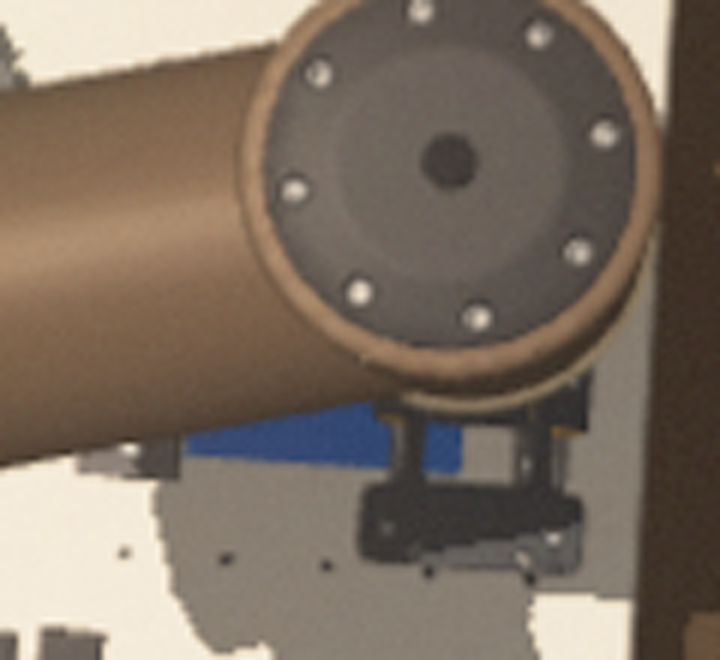

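View pics/s7.png

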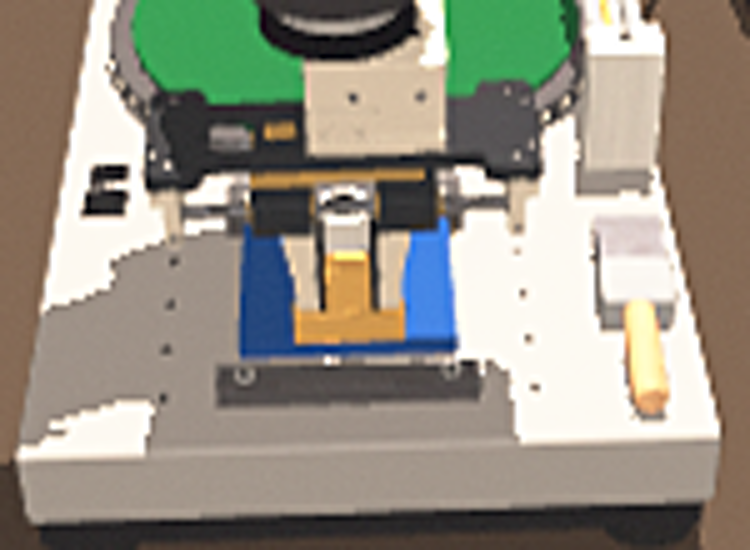

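Run:
```python
from m import *
p=lambda l:px(l,200,130,5)
print('spacer front bottom',back('side',p([[295,344],[405,340]]),112.6).round(1))
print('board front top',back('side',p([[241,352],[457,342]]),102).round(1))
print('bar back/front top',back('side',p([[217,369],[478,362],[218,396],[480,386]]),104).round(1))
print(bot.read_state()['tcp_pos'])
```

```text
spacer front bottom [[513.4 -92.2 112.6]
 [572.3 -94.6 112.6]]
board front top [[484.1 -83.1 102. ]
 [601.2 -86.1 102. ]]
bar back/front top [[ 471.1  -98.6  104. ]
 [ 610.3 -106.5  104. ]
 [ 471.3 -120.8  104. ]
 [ 609.1 -126.2  104. ]]
[545.59275348 -86.28364504 136.91439294]
```

Run:
```python
from m import *
sd=bot.camera('side');crop(sd,238,165,302,215,12,'s8.png');t=bot.camera('top');crop(t,210,190,300,260,8,'t8.png')
# predicted pixels
a=-.049;seat=np.array([547.8,-24.9])
def D(x,y,z):return [seat[0]+np.cos(a)*x-np.sin(a)*y,seat[1]+np.sin(a)*x+np.cos(a)*y,z]
g=lambda q,x0,y0,f:((proj('side',q)-[x0,y0]+.5)*f-.5).round(0).tolist()
print('bar back top',g([D(-70,-72,104),D(70,-72,104)],238,165,12),'front',g([D(-70,-92,104),D(70,-92,104)],238,165,12))
print('board front top/bot',g([D(-60,-51,102),D(60,-51,102),D(-60,-51,90),D(60,-51,90)],238,165,12))
print('spacer front bottom',g([D(-30,-68.5,112.6),D(30,-68.5,112.6),D(-30,-68.5,132.6),D(30,-68.5,132.6)],238,165,12))
```

```text
bar back top [[80.0, 450.0], [706.0, 431.0]] front [[77.0, 508.0], [712.0, 488.0]]
board front top/bot [[128.0, 397.0], [656.0, 380.0], [131.0, 437.0], [655.0, 421.0]]
spacer front bottom [[257.0, 405.0], [526.0, 397.0], [253.0, 335.0], [526.0, 326.0]]
```

View pics/s8.png

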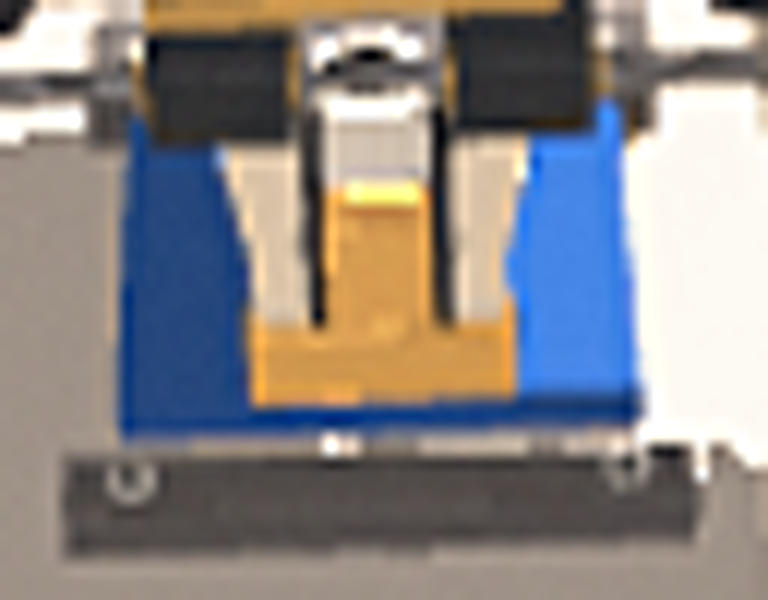

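View pics/t8.png

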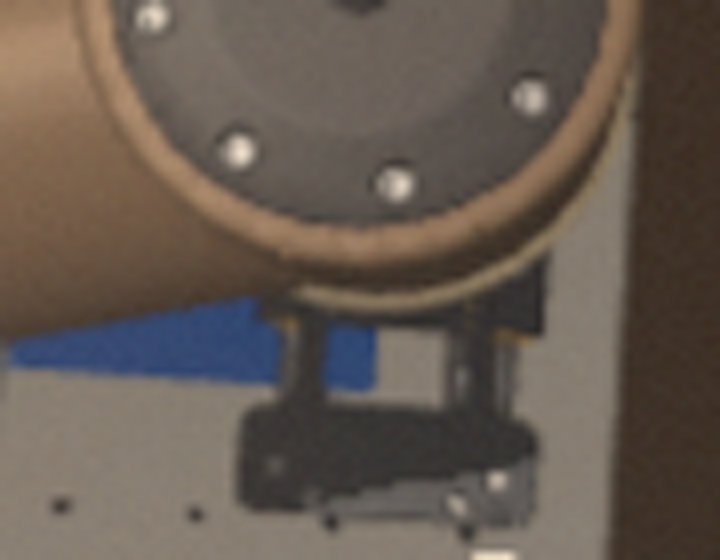

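Predicted and seen edges agree within about 1 mm for the board and spacer, and the gap looks open. I lower the spacer with the force guarded.

Run:
```python
from m import *
X,Yy=545.4,-86.5
for z in [128,124,121,119,117.5,116.5,115.5,115,114.5,114,113.5]:
    bot.line_to([X,Yy,z],60);s=bot.read_state();print(z,s['tcp_pos'].round(2),s['contact_force'].round(1),s['moment'].round(2),s['t'])
    if s['contact_force'][2]>1.5: break
```

```text
128 [544.93 -86.52 127.38] [ 0.2 -0.4 -2. ] [ 0.01  0.06 -0.06] 32.8667
124 [545.16 -86.54 123.65] [-0.1 -0.4 -1.2] [-0.02  0.05  0.02] 33.1167
121 [545.25 -86.5  120.79] [-0.  -0.3 -1.2] [-0.    0.06  0.  ] 33.3667
119 [545.29 -86.52 118.86] [ 0.   0.4 -2.2] [0.03 0.09 0.03] 33.6167
117.5 [545.32 -86.5  117.4 ] [-0.2 -0.3 -1.9] [0.03 0.09 0.  ] 33.8667
116.5 [545.34 -86.51 116.42] [-0.6  0.1 -0.8] [-0.02  0.08 -0.  ] 34.1167
115.5 [545.35 -86.51 115.43] [-0.3  0.2 -1.6] [0.02 0.04 0.05] 34.3667
115 [545.38 -86.51 114.96] [ 0.   0.2 -1. ] [-0.01  0.05 -0.06] 34.6167
114.5 [545.39 -86.51 114.49] [ 0.1 -0.2 -1.9] [0.11 0.1  0.04] 34.8667
114 [545.46 -86.55 114.31] [-1.7  0.3  2.9] [ 0.17  0.58 -0.01] 35.1167
```

Run:
```python
from m import *
X,Yy=545.45,-86.5
for d in np.arange(.5,6,.5):
    bot.line_to([X-.05*d,Yy-d,114.25],40);s=bot.read_state();print(d,s['tcp_pos'].round(2),s['contact_force'].round(1),s['moment'].round(2),s['t'])
    if s['contact_force'][1]>4: break
bot.move_gripper(40,30);s=bot.read_state();p=s['tcp_pos'];print(p.round(2),s['contact_force'].round(1))
bot.line_to([p[0],p[1],210],200)
j=np.array(bot.read_state()['joint_pos']);j[0]-=.6;bot.move_joints(j)
t=bot.camera('top');sd=bot.camera('side');print(bot.read_state()['t'])
crop(t,190,170,290,260,7,'t9.png');crop(sd,200,130,350,240,5,'s9.png')
```

```text
0.5 [545.49 -87.02 114.31] [-0.4 -0.1  1.3] [0.15 0.37 0.01] 35.3667
1.0 [545.57 -87.45 114.29] [-0.4  1.1  1.4] [0.35 0.16 0.02] 35.6167
1.5 [545.58 -87.96 114.3 ] [-0.4  1.2  1.5] [ 0.51 -0.03  0.  ] 35.8667
2.0 [545.56 -88.48 114.33] [-0.3  1.2  0.7] [ 0.43 -0.07  0.04] 36.1167
2.5 [545.44 -89.02 114.31] [0.6 0.7 1.4] [ 0.46 -0.13  0.03] 36.3667
3.0 [545.37 -89.54 114.31] [1.1 0.7 1.6] [ 0.5  -0.04  0.03] 36.6167
3.5 [545.3  -90.03 114.28] [0.  1.  1.5] [ 0.63 -0.01 -0.01] 36.8667
4.0 [545.26 -90.52 114.31] [-0.3  1.4  1.7] [ 0.61 -0.01  0.02] 37.1167
4.5 [545.3  -90.71 114.32] [-0.2  4.7  3.2] [ 1.71  0.25 -0.09] 37.3667
[545.12 -91.13 114.15] [-0.5  0.7  1.3]
39.8833
```

View pics/t9.png

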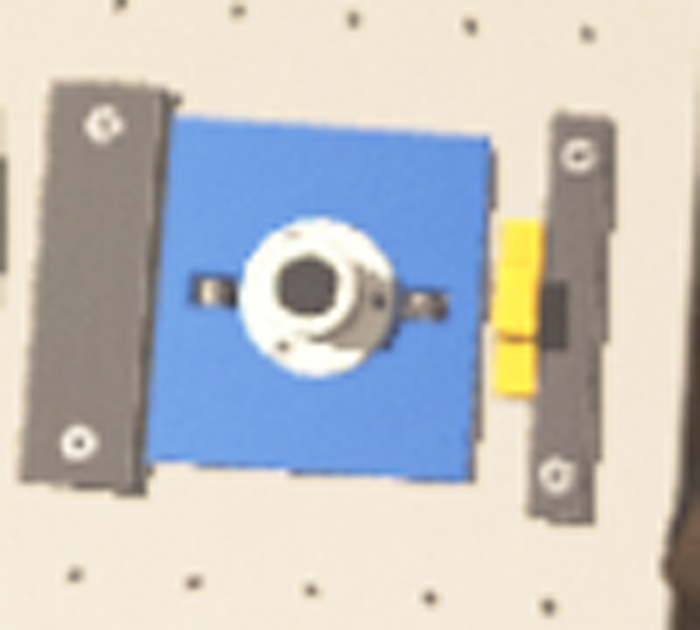

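View pics/s9.png

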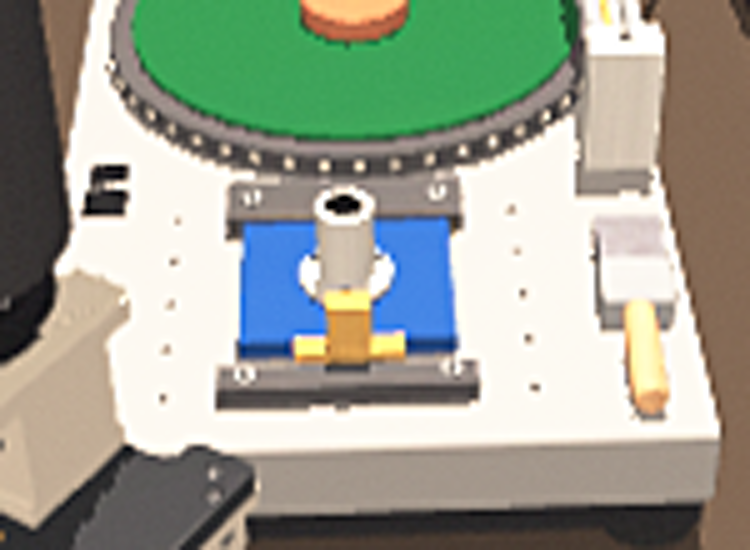

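The spacer stands upright, parallel to the narrow bar near its middle, with the board flush beside it. Now I grip the pillar, slide the board onto the spacer and press it down.

Run:
```python
from m import *
Y=float(np.load('Y.npy'))
bot.move_gripper(50,50)
bot.move_ptp([548.1,-21.1,205],ori(Y)); bot.line_to([548.1,-21.1,115.2],150)
bot.move_gripper(20,50);s=bot.read_state();print(s['tcp_pos'].round(2),s['contact_force'].round(1),s['width'],s['t'])
p=s['tcp_pos']
for d in np.arange(1,12,.5):
    bot.line_to([548.1-.05*d,-21.1-d,115.3],40);s=bot.read_state();print(d,s['tcp_pos'].round(2),s['contact_force'].round(1),s['moment'].round(2),s['t'].round(1))
    if s['contact_force'][1]>10: break
```

```text
[548.46 -21.07 115.91] [-1.1 -0.   5.5] 31.144229909975504 43.0167Traceback (most recent call last):
  File "<stdin>", line 8, in <module>
AttributeError: 'float' object has no attribute 'round'
```

Run:
```python
from m import *
for d in np.arange(1,12,.5):
    bot.line_to([548.1-.05*d,-21.1-d,115.7],40);s=bot.read_state();print(d,s['tcp_pos'].round(2),s['contact_force'].round(1),s['moment'].round(2),round(s['t'],1))
    if s['contact_force'][1]>10: break
```

```text
1.0 [548.46 -21.66 115.91] [0.7 3.9 2.7] [ 1.42  0.2  -0.01] 43.5
1.5 [548.49 -22.29 115.94] [0.9 5.  4.7] [ 1.74 -0.05  0.01] 43.8
2.0 [548.41 -22.9  115.92] [0.7 5.2 4.7] [ 1.73 -0.14  0.01] 44.0
2.5 [548.35 -23.46 115.9 ] [0.6 5.6 4.3] [ 1.68 -0.09  0.04] 44.3
3.0 [548.32 -23.94 115.92] [0.4 4.9 5. ] [ 1.69 -0.09 -0.06] 44.5
3.5 [548.25 -24.49 115.92] [0.1 5.1 5. ] [ 1.68 -0.06  0.06] 44.8
4.0 [548.21 -24.99 115.91] [0.8 4.8 4.4] [ 1.65 -0.04 -0.01] 45.0
4.5 [548.2  -25.47 115.93] [0.7 5.  4.4] [ 1.68 -0.08  0.03] 45.3
5.0 [548.16 -25.97 115.92] [0.4 4.4 4.3] [ 1.76 -0.08  0.07] 45.5
5.5 [548.1  -26.48 115.89] [-0.4  5.8  5.1] [ 1.69 -0.07 -0.02] 45.8
6.0 [548.1  -26.97 115.92] [0.3 5.7 4.1] [ 1.72 -0.04  0.  ] 46.0
6.5 [548.08 -27.47 115.95] [0.4 5.3 5.4] [ 1.75 -0.04  0.07] 46.3
7.0 [548.05 -27.91 115.93] [0.3 4.8 4.4] [ 1.83 -0.03 -0.  ] 46.5
7.5 [548.07 -28.1  115.92] [0.2 6.9 5.3] [2.45 0.12 0.01] 46.8
8.0 [548.07 -28.13 115.94] [-1.4  9.8  6.3] [3.39 0.35 0.05] 47.0
8.5 [548.09 -28.14 115.97] [-1.7 12.4  6.3] [ 4.33  0.59 -0.06] 47.3
```

Run:
```python
from m import *
d=9.5
bot.line_to([547.65,-21.1-d,115.7],30); bot.line_to([547.65,-21.1-d,115.35],20)
for i in range(3):
    bot.pause(.3);s=bot.read_state();print(s['tcp_pos'].round(2),s['contact_force'].round(1),s['moment'].round(2),s['width'],R.from_quat(s['eef_rot']).as_matrix()[:,2].round(4),round(s['t'],1))
t=bot.camera('top');sd=bot.camera('side')
crop(t,190,170,290,260,7,'t10.png');crop(sd,230,140,310,220,8,'s10.png')
```

```text
[548.1  -28.2  115.96] [-4.2 17.6 10.6] [ 6.27  1.53 -0.02] 31.02844922248923 [ 0.0016  0.003  -1.    ] 48.1
[548.16 -28.22 116.  ] [-3.7 19.  10.9] [ 6.26  1.56 -0.  ] 31.052263289783724 [ 0.0017  0.003  -1.    ] 48.4
[548.15 -28.21 116.  ] [-4.  18.8 11. ] [ 6.28  1.5  -0.02] 31.220873019461553 [ 0.0017  0.003  -1.    ] 48.7
```

View pics/s10.png

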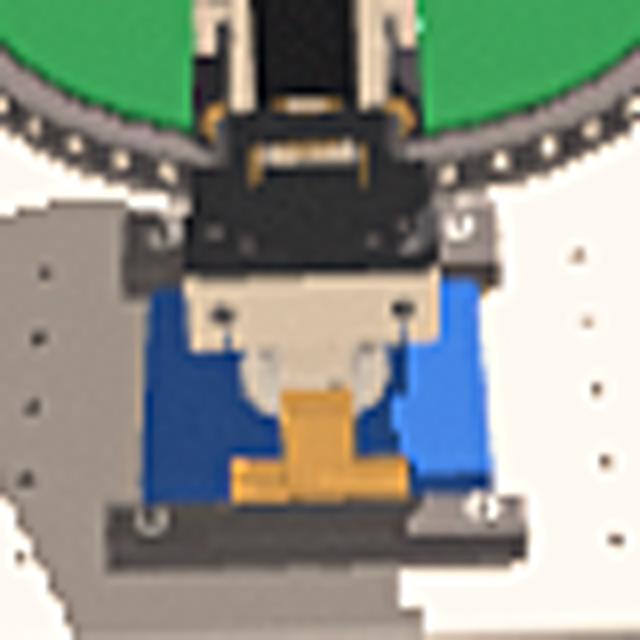

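View pics/t10.png

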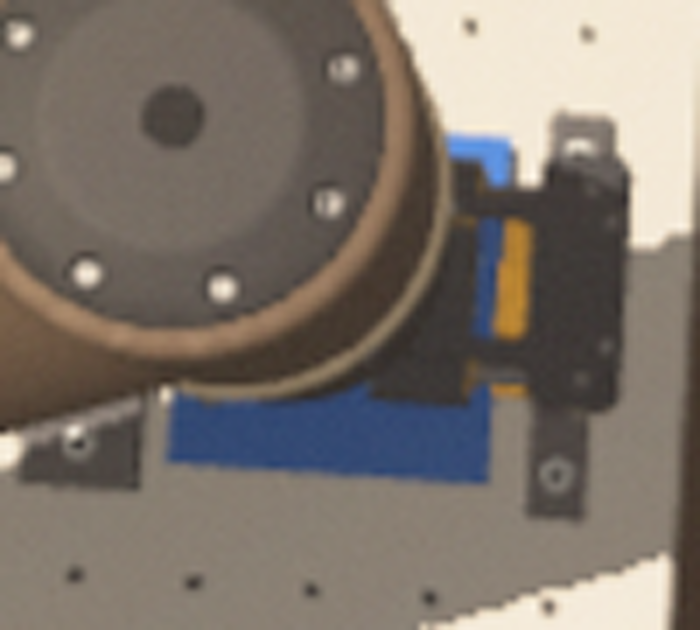

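Run:
```python
from plant import bot
s=bot.read_state();print(s['contact_force'],s['t']);print(bot.close_job())
```

```text
[-3.98541702 18.26831826  9.64926933] 48.7667
the job is handed in; nothing more can be done
None
```

I fitted the board and spacer and handed the job in at 48.8 s of the 72 s allowed; the system reports no verdict.

**What I did**
- **Board:** I centred the pillar with two light grips, then lowered the board over both studs under force watch until it touched the deck. I slid it to the broad-bar end of its play to open the wide gap.
- **Spacer:** I set the brass spacer upright on the deck beside the narrow bar. Its underside met the deck at the expected height, and it touched only the narrow bar, at about 5 N.
- **Final hold:** I regripped the pillar and slid the board onto the spacer. It made contact about 3.1 mm from the stud centre (3 mm expected), before the slots reached their 4 mm limit.

**Last checks**
- **Forces:** the gripper was pushing sideways with about 18 N and down with about 10 N, steady, with the tool 0.003 rad off vertical. I worked out that the board presses on the deck with about 15 N and on the spacer with about 10 N; the separate contact forces could not be read.
- **Pictures:** the last side view shows the board flat and the spacer upright against the narrow bar near its middle. In the pictures I took, the other objects looked unmoved, but I did not measure them.

**Disagreements**
- **Side camera:** it put the deck about 6 mm off in y from where the board stopped on the studs. I went by that contact and the top camera.
- **Sideways load:** about 4 N along x remained in the final hold.

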